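# Make up two repair kits from bench stock

## Task

Make up the two repair kits from the stock on the bench: the large navy capacitor and the black heat sink go in the yellow tray, and the small black capacitor, the blue relay and the green battery go in the red tray. Set each part squarely on the black shadow of its own shape, the same way up as it was found. Leave the USB stick and the eraser where they lie.

Things in the scene. Friction and masses are not known exactly. Their poses are not given: they have to be found in the camera images.
- large_capacitor_mid (a point): Large navy-blue capacitor, an upright cylinder 25 mm across and 40 mm tall; the point is its centre, 20 mm above its foot; z up along the cylinder.
- heatsink_mid (a point): Black finned heat sink, 40 x 40 mm, 23 mm tall, fins upward; the point is its centre, 11.5 mm above its underside; x runs along the fins, z up.
- small_capacitor_mid (a point): Small black capacitor, an upright cylinder 18 mm across and 25 mm tall; the point is its centre, 12.5 mm above its foot; z up along the cylinder.
- relay_mid (a point): Bright blue box-shaped relay, 12 mm along its x, 29 mm along its y, 26 mm tall; the point is its centre, 13 mm above its underside; z up.
- battery_mid (a point): Dark green 9 V block battery lying on its broad side, 26 mm along its x, 51 mm along its y with the terminals, 18 mm high; the point is its centre, 9 mm above its underside; z up.
- yellow_tray: Yellow kit tray 160 (its x) x 140 mm, fixed; origin: centre of its underside, on the bench, z up. Floor top 4 mm up, rim 4 mm thick, 10 mm high. Flat printed black shadows, centres in the tray's frame: heat sink, 42 mm square, at x -32, y +20 mm; large capacitor, 27 mm disc, at x +42, y -25 mm.
- red_tray: Red kit tray 160 (its x) x 140 mm, fixed; origin: centre of its underside, on the bench, z up. Floor top 4 mm up, rim 4 mm thick, 10 mm high. Flat printed black shadows, centres in the tray's frame: battery, 28 (x) by 53 (y) mm, at x -40, y 0 mm; relay, 14 (x) by 31 (y) mm, at x +40, y +34 mm; small capacitor, 20 mm disc, at x +40, y -34 mm.
- usb_stick_mid (a point): Black USB stick with a metal plug lying among the stock, 17 mm along its x, 52 mm along its y, 8 mm high; belongs to neither kit; the point is its centre, 4 mm above its underside.
- eraser_mid (a point): White eraser with a blue sleeve, 20 mm along its x, 45 mm along its y, 12 mm high, behind the stock; belongs to neither kit; the point is its centre, 6 mm above its underside.
Mind the look-alikes: they are no part of the job. Several things look just like the part that bears small_capacitor_mid: the one meant starts farthest to the robot's right.

How it is judged:
At the end, for the whole second after the job is handed in: Each part is at rest on its shadow in its own tray: centre within 12 mm along each tray axis, height within 5 mm of resting on the floor, upright within 0.15 rad; battery, relay and heat sink square within 0.3 rad (any symmetric turn); USB stick and eraser moved under 15 mm (x of large_capacitor_mid in the frame of yellow_tray between 0.03 and 0.054 m and y of large_capacitor_mid in the frame of yellow_tray between -0.037 and -0.013 m and z of large_capacitor_mid in the frame of yellow_tray between 0.019 and 0.029 m and angle between each of large_capacitor_mid, heatsink_mid, small_capacitor_mid, relay_mid, battery_mid's own z axis and vertical below 0.15 rad and linear speed of each of large_capacitor, heatsink, small_capacitor, relay, battery below 0.02 m/s and x of heatsink_mid in the frame of yellow_tray between -0.044 and -0.02 m and y of heatsink_mid in the frame of yellow_tray between 0.008 and 0.032 m and z of heatsink_mid in the frame of yellow_tray between 0.0105 and 0.0205 m and (angle between the x axis of heatsink_mid and the x axis of yellow_tray, either way round below 0.3 rad or angle between the y axis of heatsink_mid and the x axis of yellow_tray, either way round below 0.3 rad) and x of small_capacitor_mid in the frame of red_tray between 0.028 and 0.052 m and y of small_capacitor_mid in the frame of red_tray between -0.046 and -0.022 m and z of small_capacitor_mid in the frame of red_tray between 0.0115 and 0.0215 m and x of relay_mid in the frame of red_tray between 0.028 and 0.052 m and y of relay_mid in the frame of red_tray between 0.022 and 0.046 m and z of relay_mid in the frame of red_tray between 0.012 and 0.022 m and angle between the x axis of each of relay_mid, battery_mid and the x axis of red_tray, either way round below 0.3 rad and x of battery_mid in the frame of red_tray between -0.052 and -0.028 m and y of battery_mid in the frame of red_tray between -0.012 and 0.012 m and z of battery_mid in the frame of red_tray between 0.008 and 0.018 m and distance of each of usb_stick_mid, eraser_mid from where it was at the start of the episode below 0.015 m); the robot touches nothing.
It fails at once if the USB stick is pushed or carried away (more than 30 mm) (distance of usb_stick_mid from where it was at the start of the episode above 0.03 m).
It fails at once if the eraser is pushed or carried away (more than 30 mm) (distance of eraser_mid from where it was at the start of the episode above 0.03 m).
It also fails if it takes over 102 s, if anything falls off the work surface, if the arm or the gripper's body presses on something with over 40 N, if the wrist force passes 120 N, or if a joint passes its speed limit or range.

## Robot

A 6-joint arm with a two-finger parallel gripper is mounted at the origin on a cart in front of the work surface, level with it; the furniture and walls round the work are solid. World frame = base frame: x ahead of the robot, y to its left, z up, the work surface at z = 0. Lengths are in m, angles in rad, forces in N, time in s.
With the tool pointing down it reaches from about 0.2 to 0.875 m from the base axis. Payload 3.4 kg.
Tool frame: the origin (TCP) lies between the finger pads; the fingertips stand 25 mm ahead of it and the grasp point (between the pads) lies 6 mm ahead of it (r.nose_length is the z of the fingertips in the tool frame, in m); z points along the fingers, y is the line along which they close (so a half turn about z gives the same grasp; the last joint's range is limited). The gripper opens to 94 mm and grips with 3 to 60 N. Pads are 16 mm wide; open, the fingers measure 119 mm over their backs; the gripper's body (75 mm by 177 mm) begins 78 mm behind the grasp point.
Start: joints at [1.199, 0.276, 1.505, -0, 1.361, -0.121], TCP at [0.143, 0.557, 0.23] pointing down, gripper open.
Joint ranges: [-2.89, 2.89], [-0.75, 2.08], [0.22, 2.7], [-1.18, 4.32], [0.11, 2.71], [-2.7, 2.7]. Speed limits (rad/s): [2.57, 2.57, 3.14, 3.14, 3.14, 3.14].

## Interface

Orientations are given as a unit quaternion [w, x, y, z].
In Python, from plant import r, gripper_to, inverse_kinematics, vision, models, telemetry gives the robot as it stands. Calls block until the motion is done:
- r.move_to(position, orientation): joint-space move of the TCP to a pose.
- r.move_l(position, rot=None, vel=0.15, guard=None): straight line of the TCP; rot=None keeps the orientation; vel is the mean speed in m/s. With guard (N) it stops when the force on the tool has changed by that much, and returns True; else False.
- r.movej(angles): joint-space move.
- gripper_to(opening, f_grip=None): finger opening in m; f_grip is the grip in N (None keeps the last); returns when the fingers have stopped.
- r.hold(seconds).
- inverse_kinematics(position, orientation): joint angles nearest the present ones, or None.
- vision.snapshot(name): name is "side" or "top" or "wrist"; returns the picture (400x640x3 uint8, red, green, blue); there is no depth.
- vision.get_calibration(name): a dict with "fx", "fy", "cx", "cy" (pixels), "position" and "orientation" of the camera in the world. Camera axes: x right, y down, z forward; pixel columns grow to the right and rows downward; lengths in m; the calibration is good to about 2 mm. A picture is of the moment at which its call begins: read the wrist's pose just before it. get_calibration takes no time and is no camera call; for the wrist camera it gives the pose at the moment of the call.
A pose or a line that the arm cannot do raises r.PlanningError and nothing moves.
- r.sign_off(): hands the job in; it is judged then, once.
Trained networks look in the newest picture that a camera, given by its name, has taken for a name from the list of things; names that differ only in an ending like _2 or _b are one class to them, and where a whole thing is asked for, a point or a joint stands for the part that bears it (a point fixed in the world has none). Each returns a list of dicts, best first, with "score" (0 to 1); they miss things now and then, are a little off and sometimes report something else, mostly with a low value. They report only what shows in the picture. A call takes as long as a camera call. They do not tell look-alikes from the thing itself.
- models.boxes_of(thing, camera): "at" ([x, y, z] in m, in world coordinates, good to about 4 mm: the middle of the surface that is visible of it).
- models.regions_of(thing, camera): "pixels" (400x640 bool, what is visible of it).
- models.mark_of(thing, camera): "at" ([x, y, z] in m, in world coordinates, good to about 4 mm: a listed point, or the origin of a listed thing).
Readings, each from a call of its own:
- telemetry.current_t(): time.
- telemetry.current_joints(): joint angles.
- telemetry.current_dq(): joint speeds.
- telemetry.current_joint_efforts(): joint torques, N m.
- telemetry.current_ee_pos(): TCP position.
- telemetry.current_tool_rot(): TCP orientation.
- telemetry.current_wrist_force(): force on the tool from outside, world axes, zero at the start.
- telemetry.current_torque(): the same for the moment, N m.
- telemetry.current_opening(): finger opening in m.
- telemetry.current_finger_force(): force on a finger pad.
Only numpy, scipy, OpenCV 4.12 (cv2) and the standard library are available. Lean on these libraries where they do the work, as an engineer would, in place of code of your own. Each camera call takes 0.05 s, during which the arm holds its last target. There are 200 camera calls.

## Working session

There is one attempt and no reset: what is moved stays moved. The work goes in short steps, each a Python script; the robot and the scene stay as the last script left them, time stands still between calls to the robot, and variables do not carry over. Pictures are saved under pics/ and viewed, at most 14 in all, crops included, and the job is handed in when it is done.

```bash
ls; mkdir -p pics; python3 - <<'E'
from plant import r, vision, models, telemetry
import cv2, numpy as np
for c in ["top","side"]:
    im=vision.snapshot(c); cv2.imwrite(f"pics/{c}0.png",im[:,:,::-1])
    k=vision.get_calibration(c); print(c,k)
    for n in ["large_capacitor_mid","heatsink_mid","small_capacitor_mid","relay_mid","battery_mid","yellow_tray","red_tray","usb_stick_mid","eraser_mid"]:
        print(n,[(np.round(d["at"],3).tolist(),round(d["score"],2)) for d in models.mark_of(n,c)])
print(telemetry.current_t())
E
```

```text
pics
top {'fx': 370.63639732500974, 'fy': 370.63639732500974, 'cx': 325.1680456735362, 'cy': 191.68584020538682, 'position': array([0.55004112, 0.03751878, 0.88889329]), 'orientation': array([-0.03936599,  0.71010118, -0.70241663,  0.02859207])}
large_capacitor_mid [([0.566, 0.116, 0.018], 0.39)]
heatsink_mid [([0.563, 0.033, 0.014], 0.83), ([0.568, 0.115, 0.021], 0.2)]
small_capacitor_mid [([0.692, 0.197, 0.013], 0.56), ([0.466, -0.036, 0.016], 0.49), ([0.792, 0.207, 0.014], 0.46)]
relay_mid [([0.563, -0.039, 0.014], 0.48)]
battery_mid [([0.471, 0.046, 0.012], 0.77), ([0.468, -0.035, 0.016], 0.21)]
yellow_tray [([0.534, -0.191, 0.001], 0.7)]
red_tray [([0.552, 0.261, -0.002], 0.68)]
usb_stick_mid [([0.476, 0.108, 0.002], 0.65), ([0.563, -0.043, 0.013], 0.49)]
eraser_mid []
side {'fx': 431.30098656457034, 'fy': 431.30098656457034, 'cx': 324.13948220397566, 'cy': 199.01242898389225, 'position': array([0.48138657, 0.66649902, 0.61365353]), 'orientation': array([ 0.04392117, -0.11127673,  0.9063062 , -0.40533626])}
large_capacitor_mid [([0.568, 0.116, 0.017], 0.57)]
heatsink_mid [([0.567, 0.037, 0.012], 0.8)]
small_capacitor_mid [([0.466, -0.032, 0.013], 0.66), ([0.793, 0.21, 0.01], 0.64), ([0.692, 0.192, 0.011], 0.59)]
relay_mid [([0.563, -0.038, 0.013], 0.47)]
battery_mid [([0.465, 0.044, 0.008], 0.89)]
yellow_tray [([0.54, -0.188, -0.001], 0.61)]
red_tray [([0.55, 0.264, 0.003], 0.79), ([0.564, -0.037, 0.015], 0.23)]
usb_stick_mid [([0.551, 0.264, 0.002], 0.53), ([0.474, 0.113, 0.005], 0.5), ([0.664, 0.124, 0.004], 0.32)]
eraser_mid [([0.662, 0.128, 0.005], 0.57)]
1.0
```

```bash
python3 - <<'E'
import cv2
a=cv2.imread("pics/top0.png"); cv2.imwrite("pics/top0v.png",cv2.resize(a[60:360,130:530],None,fx=2,fy=2,interpolation=cv2.INTER_CUBIC))
E
```

```text
(no output)
```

View pics/top0v.png

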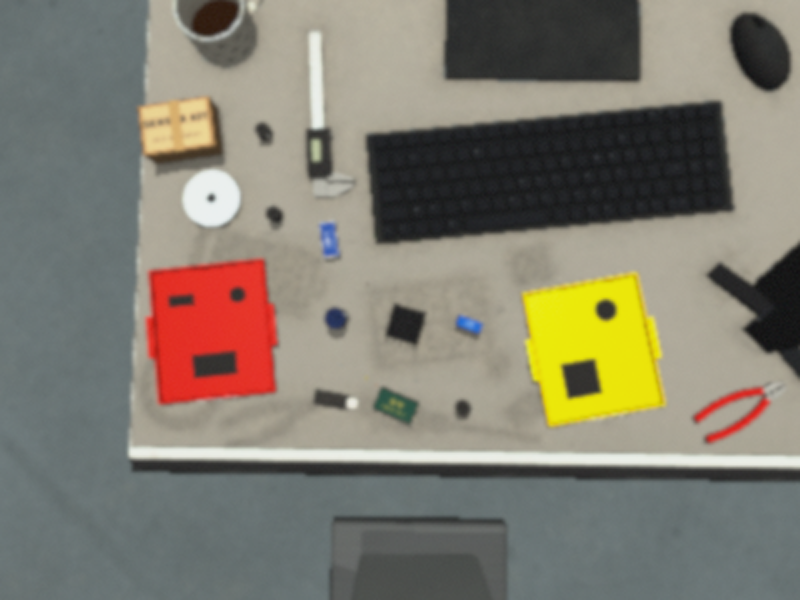

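View pics/side0.png

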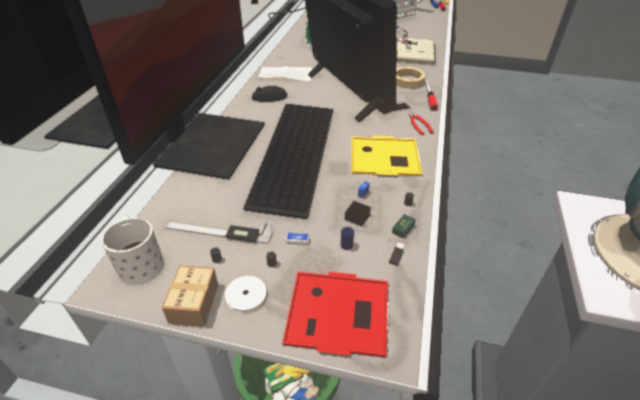

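The top view (2x crop, +x up, +y left) shows the yellow tray at about (595,350), the red tray at (212,332), and the heat sink at (405,323). The large capacitor is at (336,318), the relay at (468,325), the battery at (396,405) and the USB stick at (335,400). The rightmost small capacitor, at (462,408), is the one meant. Next I fit the trays from their shadows and get the part yaws.

```bash
cat > h.py <<'E'
from plant import r, gripper_to, inverse_kinematics, vision, models, telemetry
import cv2, numpy as np, json
from scipy.spatial.transform import Rotation as R
def unproject(px, k, z):
    "pixels (N,2) -> world points on plane z"
    w=k["orientation"]; Rm=R.from_quat([w[1],w[2],w[3],w[0]]).as_matrix()
    px=np.atleast_2d(px).astype(float)
    d=np.c_[(px[:,0]-k["cx"])/k["fx"],(px[:,1]-k["cy"])/k["fy"],np.ones(len(px))]@Rm.T
    p=np.array(k["position"]); return (p+d*((z-p[2])/d[:,2])[:,None])[:,:2]
def rect(mask,k,z):
    "largest blob: centre, yaw of long side (mod pi), long, short in world"
    c=max(cv2.findContours(mask.astype(np.uint8),cv2.RETR_EXTERNAL,cv2.CHAIN_APPROX_NONE)[0],key=cv2.contourArea)
    w=unproject(c.reshape(-1,2),k,z).astype(np.float32)
    b=cv2.boxPoints(cv2.minAreaRect(w*1000))/1000; e=[b[1]-b[0],b[2]-b[1]]
    e.sort(key=np.linalg.norm); l=e[1]
    return b.mean(0),np.arctan2(l[1],l[0])%np.pi,np.linalg.norm(l),np.linalg.norm(e[0])
E
python3 - <<'E'
from h import *
im=vision.snapshot("top"); k=vision.get_calibration("top")
for n,z in [("heatsink_mid",.023),("relay_mid",.026),("battery_mid",.018),("large_capacitor_mid",.04),("small_capacitor_mid",.025)]:
    for d in models.regions_of(n,"top"):
        c,a,l,s=rect(d["pixels"],k,z); print(n,round(d["score"],2),c.round(4),round(np.degrees(a),1),round(l,3),round(s,3),d["pixels"].sum())
hsv=cv2.cvtColor(im,cv2.COLOR_RGB2HSV)
trays={"yellow_tray":((20,38),[(-32,20),(42,-25)]),"red_tray":(None,[(-40,0),(40,34),(40,-34)])}
out={}
for n,(h,loc) in trays.items():
    H=hsv[...,0]; col=((H>20)&(H<38)) if h else ((H<8)|(H>172)); col=(col&(hsv[...,1]>150)&(hsv[...,2]>100)).astype(np.uint8)
    cnt=max(cv2.findContours(col,cv2.RETR_EXTERNAL,cv2.CHAIN_APPROX_NONE)[0],key=cv2.contourArea)
    full=cv2.drawContours(np.zeros_like(col),[cnt],-1,1,-1); full=cv2.erode(full,np.ones((5,5)))
    dark=((im.max(2)<110)&(full>0)).astype(np.uint8)
    nn,lab,st,cen=cv2.connectedComponentsWithStats(dark)
    ids=[i for i in range(1,nn) if st[i,4]>15]; W=unproject(cen[ids],k,.004); area=st[ids,4]
    print(n,W.round(4).tolist(),area)
    # full pairing by nearest to nominal (tray yaw small)
    L=np.array(loc)/1000.; c0=W.mean(0)-L.mean(0)
    W=np.array([W[np.argmin(np.linalg.norm(W-c0-l,axis=1))] for l in L])
    a,b=L-L.mean(0),W-W.mean(0)
    th=np.arctan2((a[:,0]*b[:,1]-a[:,1]*b[:,0]).sum(),(a*b).sum())
    M=np.array([[np.cos(th),-np.sin(th)],[np.sin(th),np.cos(th)]]); t=W.mean(0)-M@L.mean(0)
    print(" pose",t.round(4),np.degrees(th).round(2),"resid mm",((L@M.T+t-W)*1000).round(1).tolist()); out[n]=[*t.tolist(),float(th)]
json.dump(out,open("trays.json","w"))
E
```

```text
heatsink_mid 0.59 [0.5639 0.0334] 75.2 0.039 0.039 270
relay_mid 0.65 [ 0.5645 -0.0389] 64.0 0.027 0.011 55
battery_mid 0.76 [0.4698 0.0431] 67.8 0.049 0.028 256
battery_mid 0.34 [0.5701 0.1155] 90.7 0.026 0.021 93
large_capacitor_mid 0.73 [ 0.5648 -0.0385] 72.2 0.029 0.013 72
large_capacitor_mid 0.54 [0.5707 0.1135] 90.7 0.021 0.018 71
small_capacitor_mid 0.38 [ 0.4674 -0.0342] 90.7 0.016 0.014 46
yellow_tray [[0.5835, -0.204], [0.5021, -0.1739]] [ 60 246]
 pose [ 0.5374 -0.1875] 11.02 resid mm [[0.1, -0.0], [-0.1, 0.0]]
red_tray [[0.5972, 0.2351], [0.5892, 0.3028], [0.5136, 0.2595]] [ 29  42 200]
 pose [0.5534 0.2642] 6.75 resid mm [[0.1, 0.0], [-0.1, -0.1], [-0.1, 0.1]]
```

```bash
cat >> h.py <<'E'
def quat(psi):
    "tool down, fingers closing along world angle psi"
    c,s=np.cos(psi),np.sin(psi); q=R.from_matrix(np.array([[-s,c,0],[c,s,0],[0,0,-1.]])).as_quat()
    return np.array([q[3],*q[:3]])
def best(psi,pos,psi2=None,pos2=None):
    "psi or psi+pi, whichever keeps the last joint nearest its middle"
    def cost(o):
        qs=[inverse_kinematics(pos,quat(psi+o))]+([] if pos2 is None else [inverse_kinematics(pos2,quat(psi2+o))])
        return 99 if any(q is None for q in qs) else max(abs(q[5]) for q in qs)
    return min([0,np.pi,-np.pi],key=cost)
E
python3 - <<'E'
from h import *
p=[0.4698-.03,0.0431,0.2]; psi=np.radians(-22); o=best(psi,p)
r.move_to(p,quat(psi+o)); print(o,telemetry.current_joints(),telemetry.current_t())
k=vision.get_calibration("wrist"); im=vision.snapshot("wrist"); cv2.imwrite("pics/w0.png",im[:,:,::-1]); print(k)
for n,z in [("battery_mid",.018),("small_capacitor_mid",.025),("usb_stick_mid",.008),("heatsink_mid",.023),("relay_mid",.026),("large_capacitor_mid",.04)]:
    for d in models.regions_of(n,"wrist"):
        c,a,l,s=rect(d["pixels"],k,z); print(n,round(d["score"],2),c.round(4),round(np.degrees(a),1),round(l,3),round(s,3))
E
```

```text
0 [-5.88368042e-02  9.55646841e-02  1.81750719e+00  3.54879195e-04
  1.22834370e+00  3.23883539e-01] 3.4333
{'fx': 291.80802854273327, 'fy': 291.80802854273327, 'cx': 321.03722604281586, 'cy': 203.1337110884605, 'position': array([0.47076853, 0.11885007, 0.35416481]), 'orientation': array([ 0.13698433,  0.97220143, -0.18797553, -0.02692359])}
battery_mid 0.87 [0.4683 0.0462] 68.6 0.051 0.027
battery_mid 0.27 [0.5605 0.0355] 165.2 0.043 0.042
small_capacitor_mid 0.56 [ 0.467 -0.03 ] 70.1 0.025 0.017
usb_stick_mid 0.77 [0.473  0.1158] 80.2 0.051 0.017
usb_stick_mid 0.7 [ 0.4673 -0.0364] 70.1 0.024 0.018
usb_stick_mid 0.56 [0.573  0.1158] 171.6 0.036 0.027
heatsink_mid 0.88 [0.5598 0.0367] 164.4 0.044 0.042
relay_mid 0.78 [ 0.5604 -0.0352] 74.1 0.037 0.021
large_capacitor_mid 0.81 [0.5635 0.1147] 3.7 0.033 0.023
```

View pics/w0.png

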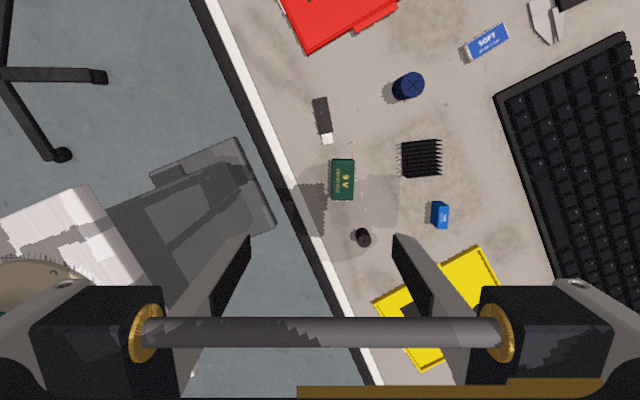

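The wrist view shows the battery at (342,180), the small capacitor at (362,238) and the heat sink at (420,158), with its fins along the image x direction. The relay is at (440,215) and the large capacitor at (408,86). All of these agree with the top view to within about 4 mm. I'll start with the battery.

```bash
cat >> h.py <<'E'
T=json.load(open("trays.json"))
HI=0.12
def transfer(xy,psi,width,z,tray,loc,turn,opening=None,grip=20):
    """pick at xy closing along psi with TCP at z; place at loc (m) in tray, the tool turned by `turn`"""
    tx,ty,th=T[tray]; M=np.array([[np.cos(th),-np.sin(th)],[np.sin(th),np.cos(th)]])
    g=M@np.array(loc)+[tx,ty]; psi2=psi+turn
    o=best(psi,[*xy,HI],psi2,[*g,HI]); a,b=quat(psi+o),quat(psi2+o)
    gripper_to(opening or width+.03)
    r.move_to([*xy,HI],a); hit=r.move_l([*xy,z],vel=.12,guard=15)
    gripper_to(max(width-.01,0),grip); w=telemetry.current_opening()
    print("pick hit",hit,"opening",round(w,4),"force",telemetry.current_finger_force())
    if w<width-.005: print("MISSED"); gripper_to(width+.03); r.move_l([*xy,HI]); return False
    r.move_l([*xy,HI],vel=.15); print("held",round(telemetry.current_opening(),4))
    r.move_to([*g,HI],b); hit=r.move_l([*g,z+.005],vel=.1,guard=8)
    print("place hit",hit,telemetry.current_ee_pos(),g)
    gripper_to(width+.012); r.move_l([*g,HI],vel=.15); print("t",telemetry.current_t()); return True
E
python3 - <<'E'
from h import *
d=np.radians
th=T["red_tray"][2]
transfer([.468,.045],d(68.5-90),.026,.028,"red_tray",(-.040,0),th+d(90-68.5))
k=vision.get_calibration("top"); im=vision.snapshot("top"); cv2.imwrite("pics/top1.png",cv2.resize(im[60:360,130:530,::-1],None,fx=2,fy=2))
E
```

```text
pick hit False opening 0.0263 force 19.96677875518799
held 0.0264
place hit True [0.51265751 0.25835216 0.03213662] [0.51371395 0.25951385]
t 10.1417
```

View pics/top1.png

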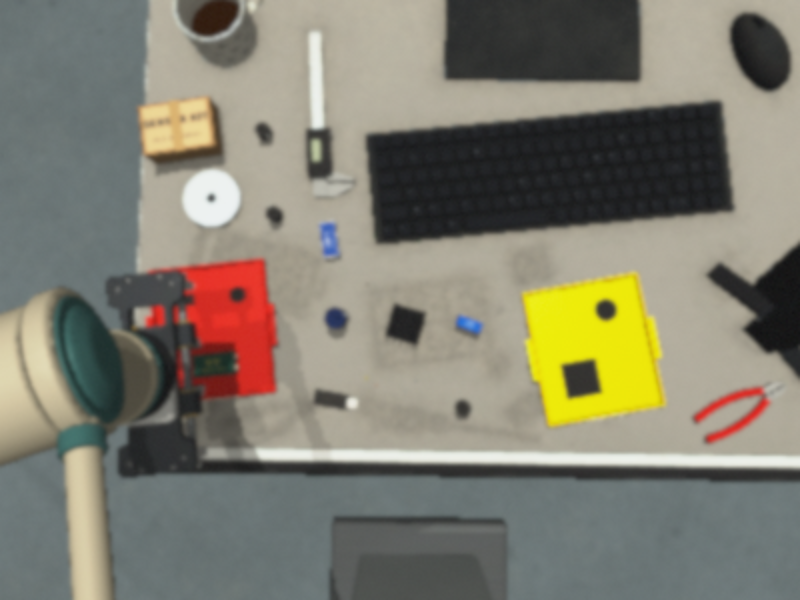

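The battery sits on its shadow at (213,363). Now the rest.

```bash
python3 - <<'E'
from h import *
d=np.radians; rd,ye=T["red_tray"][2],T["yellow_tray"][2]
ok=transfer([.563,-.0385],d(69-90),.012,.030,"red_tray",(.040,.034),rd+d(90-69),opening=.046)
ok=ok and transfer([.4665,-.034],0,.018,.028,"red_tray",(.040,-.034),rd,opening=.05)
ok=ok and transfer([.563,.035],d(-15),.040,.028,"yellow_tray",(-.032,.020),ye+d(15),opening=.065)
ok=ok and transfer([.567,.1155],0,.025,.035,"yellow_tray",(.042,-.025),ye,opening=.055)
if ok: r.move_to([.40,0.0,.3],quat(0+best(0,[.40,0,.3])))
im=vision.snapshot("top"); cv2.imwrite("pics/top2.png",cv2.resize(im[60:360,130:530,::-1],None,fx=2,fy=2))
for c in ["top","side"]:
    if c=="side": im=vision.snapshot("side"); cv2.imwrite("pics/side2.png",im[:,:,::-1])
    for n,t in [("large_capacitor_mid","yellow_tray"),("heatsink_mid","yellow_tray"),("small_capacitor_mid","red_tray"),("relay_mid","red_tray"),("battery_mid","red_tray"),("usb_stick_mid",None),("eraser_mid",None)]:
        for m in models.mark_of(n,c)[:3]:
            p=np.array(m["at"]); 
            if t:
                x,y,th=T[t]; q=p[:2]-[x,y]; p[:2]=[np.cos(th)*q[0]+np.sin(th)*q[1],-np.sin(th)*q[0]+np.cos(th)*q[1]]
            print(c,n,p.round(3),round(m["score"],2))
print(telemetry.current_t())
E
```

```text
pick hit False opening 0.0126 force 19.999035000801086
held 0.0123
place hit True [0.58806641 0.30169728 0.03416199] [0.58916401 0.30267969]
t 17.2833
pick hit False opening 0.017 force 20.00189699640032
held 0.0172
place hit True [0.59597197 0.23430105 0.03226272] [0.59715522 0.23515087]
t 24.7167
pick hit False opening 0.04 force 20.059093488380313
held 0.0397
place hit True [ 0.50125586 -0.17274778  0.03235613] [ 0.5021716 -0.1739445]
t 31.375
pick hit False opening 0.0242 force 20.00059779267758
held 0.0246
place hit True [ 0.58223838 -0.20279029  0.03921847] [ 0.58340769 -0.20397278]
t 38.1167
top large_capacitor_mid [ 0.042 -0.021  0.022] 0.65
top heatsink_mid [-0.033  0.021  0.017] 0.61
top small_capacitor_mid [ 0.128 -0.087  0.014] 0.64
top small_capacitor_mid [ 0.041 -0.035  0.022] 0.46
top small_capacitor_mid [ 0.23  -0.085  0.009] 0.43
top relay_mid [0.036 0.034 0.015] 0.45
top battery_mid [-0.041  0.001  0.015] 0.62
top usb_stick_mid [0.474 0.11  0.004] 0.55
top eraser_mid [0.663 0.125 0.003] 0.64
side large_capacitor_mid [ 0.045 -0.022  0.021] 0.54
side heatsink_mid [-0.03   0.023  0.013] 0.76
side small_capacitor_mid [ 0.23  -0.082  0.012] 0.66
side small_capacitor_mid [ 0.037 -0.034  0.013] 0.64
side small_capacitor_mid [ 0.131 -0.09   0.013] 0.5
side relay_mid [0.039 0.031 0.016] 0.78
side battery_mid [-0.045 -0.     0.011] 0.9
side battery_mid [-0.007 -0.002  0.003] 0.48
side usb_stick_mid [0.474 0.114 0.004] 0.63
side eraser_mid [0.665 0.127 0.008] 0.63
40.1583
```

View pics/top2.png

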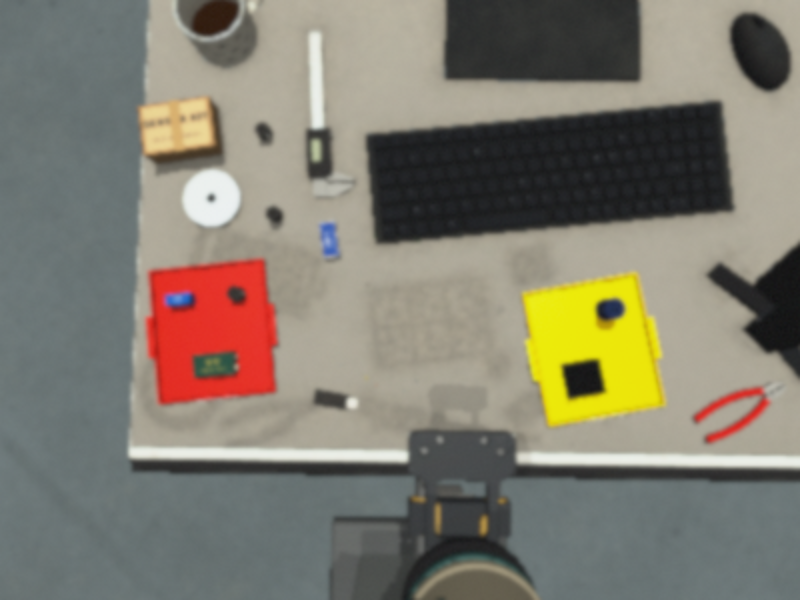

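The top view shows every part on its shadow. I'll check that they're upright in the side view before handing in.

```bash
python3 -c "
import cv2
a=cv2.imread('pics/side2.png'); f=lambda s:cv2.resize(s,(400,400),interpolation=cv2.INTER_CUBIC)
cv2.imwrite('pics/side2v.png',cv2.hconcat([f(a[255:365,280:390]),f(a[110:200,340:430])]))"
```

```text
(no output)
```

View pics/side2v.png

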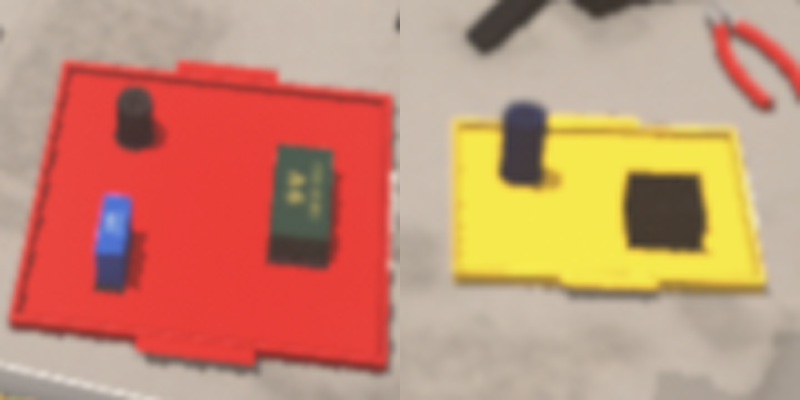

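The side view shows both capacitors, at (135,118) and (523,143), standing upright. The relay, battery and heat sink are square on their shadows, so I'm handing in.

```bash
python3 -c "
from plant import r
print(r.sign_off())"
```

```text
the job is handed in; nothing more can be done
None
```

Both kits are made up and the job is handed in at about 40 s of the 102 s; the last camera checks showed all five parts upright on their shadows, with the USB stick and eraser not visibly moved, but no verdict came back at hand-in.

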